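# Stand the canister up in its bin and latch the keeper bar

## Robot

A 6-joint arm with a two-finger parallel gripper is mounted at the origin on the work surface. World frame = base frame: x ahead of the robot, y to its left, z up, the work surface at z = 0. Lengths are in mm, angles in rad, forces in N, time in s.
With the tool pointing down it reaches from about 300 to 775 mm from the base axis. Payload 14.6 kg.
Tool frame: the origin (TCP) lies midway between the tips of the shut fingers; the grasp point (between the pads) lies 19 mm behind it; z points along the fingers, y is the direction in which the jaws open and shut (so a half turn about z gives the same grasp; the last joint's range is limited). The gripper opens to 94 mm and grips with 3 to 60 N. Pads are 16 mm wide; open, the fingers measure 119 mm over their backs; the gripper's body (75 mm by 177 mm) begins 78 mm behind the grasp point.
Start: joints at [1.043, 0.3, 1.521, -0, 1.321, -0.067], TCP at [244.562, 492.624, 205.446] pointing down, gripper open.
Joint ranges: [-3.03, 3.03], [-0.79, 2.21], [0.23, 2.52], [-1.04, 4.18], [0, 3.07], [-2.55, 2.55]. Speed limits (rad/s): [2.22, 2.22, 2.57, 3.14, 3.14, 3.14].

## Interface

Orientations are given as [roll, pitch, yaw] about the fixed x, y, z axes, in that order (R = Rz(yaw) Ry(pitch) Rx(roll)).
In Python, from cell import read_state, camera, get_calibration, sign_off gives the robot as it stands.
- The arm moves only by the tool carry_out, never from a script. Its argument "series" is a list of rows, each an object with "delta_pos": the shift along the world's x, y, z in mm, a list of three; "turn": the turn, a rotation vector about the world's x, y, z in rad, a list of three; "hand": the opening, from 0 (shut) to 1 (fully open). A call has 1 to 8 rows; each row is the pose to reach, as a shift and turn from the pose commanded when the call began; what a row does not reach only later rows make up. A row lasts 1/8 s, in which the tool goes at most 62.5 mm and 10.7 degrees, less where a joint would pass 70% of its speed; a pose out of reach is approached as far as the arm can. A call with a gripper value outside its range is refused whole. The fingers move at their own pace and stop on an object; "squeeze" is the grip in N (left out, the last holds). Time passes only in rows, so rows that repeat a pose let the fingers close. It gives the time, the measured TCP pose, the force and the opening at its end, in the units of the state.
- read_state(): the state, without advancing time (a new reading comes with each control period).
- camera(name): name is "scene" or "top"; returns the picture (400x640x3 uint8, red, green, blue); there is no depth.
- get_calibration(name): a dict with "intrinsics" (3x3 intrinsics, pixels), "k1" (the pictures are not rectified: a ray, as slopes to the right and down, at radius r is drawn at 1 + k1 r^2 times it, then the intrinsics apply), "pose" (4x4, takes a point from camera to world coordinates). Camera axes: x right, y down, z forward; pixel columns grow to the right and rows downward; lengths in mm; the calibration is good to about 2 mm. A picture is of the moment at which its call begins. get_calibration takes no time and is no camera call.
- sign_off(): hands the job in, once; it reports no verdict.
The state is a dict: "clock": time; "joints": joint angles; "qd": joint speeds; "effort": joint torques, N m; "eef_pos": TCP position; "eef_rot": TCP orientation; "wrist_force": force on the tool from outside, world axes, zero at the start; "moment": the same for the moment, N m; "finger_gap": finger opening in mm.
Only numpy, scipy, OpenCV 4.12 (cv2) and the standard library are available. Lean on these libraries where they do the work, as an engineer would, in place of code of your own. Each camera call takes 0.05 s, during which the arm holds its last target.

## Task

The slim spray canister has slumped over in the deep bin of the caddy: tip it upright so that it stands on its base against the home end wall, opposite the end it leans over. Then swing the hinged keeper bar over the bin beside it and press its yellow tab down with the fingertips until the bar snaps fully home under the catch; hold it there a moment with a firm push of about 20 N, never as much as 40 N, and let go. Leave the other things on the counter where they are.

Things in the scene. Friction and masses are not known exactly. Their poses are not given: they have to be found in the camera images.
- caddy: Lilac deep open bin on a grey foot plate, fixed to the counter. Origin: underside, below the bin; x from the near long side (catch) to the far one (hinge), y along the bin, z up. Cavity x -25 to +25, y -60 to +35 mm; floor 6 mm, rim 111 mm above the counter; walls 5 mm. Home end: the end wall at y -60. A low pocket (its sticks reach 106 mm) adjoins it outside, y -65 to -116.
- home (a point): Middle of the home end wall's inner face, at rim height (caddy frame 0, -60, 111 mm): the canister belongs upright against this wall. At the start it is slumped over the rim of the opposite end wall (y = +35 mm).
- catch_housing (a point): Centre of the top of the grey block that holds the sprung ball catch: 24 mm along x, 22 mm along y, at caddy frame (-42, +16, 136) mm. The ball points to -y over the shut bar.
- canister_mid (a point): Slim spray canister, flat base, 38 mm diameter, 175 mm long with its blue cap (the cap: last 25 mm, 32 mm diameter), 0.15 to 0.31 kg. The point is its centre, half-way up; z runs along the axis to the cap. It starts leaning about 30 deg to the caddy's +y, foot at the home end, upper part over the +y rim. Upright and flush at the home end the centre is at caddy y = -41, z = 93.5 mm.
- keeper (a joint): Angle of the keeper bar, rad: 0 = shut, level across the bin along the caddy's x, home under the ball catch; grows as it swings up and over to the far side (1.57 upright, stop at 2.3). Stiff hinge: it stays where left. It meets the ball at about 0.13 and snaps past at about 0.07, which takes roughly 8 to 15 N down on the tab; hard stop at 0.
- keeper_hinge (a point): On the hinge axis of the keeper bar (parallel to the caddy's y), at caddy frame (55, -10, 120) mm. The bar is a steel rod of 8 mm diameter, 115 mm from here to its tab; shut, it lies 8 mm clear of a canister that stands flush at the home end.
- tab (a point): Centre of the upper face (when shut) of the yellow press tab at the free end of the bar: 26 x 26 x 8 mm, centre 128 mm from the hinge axis, face 4 mm above the rod's axis, so 124 mm over the counter when shut. Moves with the bar.
- steel_cup: Steel cup, 70 mm diameter, 70 mm high, outside the caddy beyond its home end; bystander, origin under its base.
- bur_block: Orange block, 70 x 45 x 30 mm high, on the counter off the caddy's +y end; bystander, origin under its base.
- gel_bottle: Bottle, 54 mm diameter, 120 mm high; bystander, origin under its base.
- small_tray: Shallow steel tray, 100 x 160 x 25 mm; bystander, origin under its base.
- jar: Amber jar with white lid, 70 mm diameter, 80 mm high; bystander, origin under its base.
- glove_box: Cardboard box, 110 x 200 x 70 mm; bystander, origin under its base.
- mixing_spatula: Spatula with green handle, 170 mm long, lying flat beyond the caddy; bystander.
Mind the look-alikes: they are no part of the job. What is shaped like the part that bears canister_mid but purple or turquoise is not meant.

How it is judged:
By the outcome, as a careful person would: the job done as asked, in the order asked, and still so for the second after the job is handed in, with the robot touching nothing.
It also fails if it takes over 56 s, if anything falls off the work surface, if the arm or the gripper's body presses on something with over 40 N, if the wrist force passes 120 N, or if a joint passes its speed limit or range.

## Working session

There is one attempt and no reset: what is moved stays moved. The work goes in short steps, Python scripts to look and compute and a tool call to move; the robot and the scene stay as the last step left them, time stands still between calls to the robot, and variables do not carry over. Pictures are saved under pics/ and viewed, and the job is handed in when it is done.

Besides the shell and the picture viewer there is one more tool, called as a command line: name --argument value ..., lists and objects as JSON in quotes. carry_out: Moves the arm, as the interface text tells. Its arguments: {"type":"object","properties":{"series":{"type":"array"},"squeeze":{"type":"number"}},"required":["series"]}

```bash
ls; mkdir -p pics; python3 - <<'E'
from cell import *
import cv2,numpy as np
print(read_state())
for n in("scene","top"):
    im=camera(n);cv2.imwrite(f"pics/{n}0.png",im[:,:,::-1])
    print(n,get_calibration(n))
E
```

```text
pics
{'clock': 0.0, 'joints': array([ 1.04338655e+00,  3.00502026e-01,  1.52158609e+00, -3.87070301e-05,
        1.32067038e+00, -6.66105704e-02]), 'qd': array([-0.00064039,  0.0003454 ,  0.00139861, -0.00014918, -0.00237075,
       -0.00016059]), 'effort': array([ 3.82253011e-04, -5.31804121e+01, -3.52742600e+01,  7.09018693e-02,
        2.43693794e-02, -1.24414046e-04]), 'eef_pos': array([244.4518258 , 492.40132734, 204.8672408 ]), 'eef_rot': array([-3.14042690e+00, -4.01915633e-05,  2.68080303e+00]), 'wrist_force': array([ 0.19031749, -0.89875998,  0.2001057 ]), 'moment': array([ 0.00311696, -0.02103345, -0.04555049]), 'finger_gap': 94.01399080468667}
scene {'intrinsics': array([[375.99147086,   0.        , 324.67472814],
       [  0.        , 375.99147086, 201.36771657],
       [  0.        ,   0.        ,   1.        ]]), 'k1': -0.05180729916085677, 'pose': array([[ 4.98865120e-02,  6.95928437e-01, -7.16376260e-01,
         1.46756152e+03],
       [ 9.98748374e-01, -3.21690621e-02,  3.82992977e-02,
        -7.23031553e+01],
       [ 3.60841794e-03, -7.17390244e-01, -6.96662197e-01,
         9.55130335e+02],
       [ 0.00000000e+00,  0.00000000e+00,  0.00000000e+00,
         1.00000000e+00]])}
top {'intrinsics': array([[510.01069058,   0.        , 320.93879734],
       [  0.        , 510.01069058, 189.58389558],
       [  0.        ,   0.        ,   1.        ]]), 'k1': 0.03723824516081817, 'pose': array([[ 1.00011466e-02, -9.88124688e-01,  1.53328332e-01,
         3.38562476e+02],
       [-9.99899019e-01, -1.14305260e-02, -8.44363418e-03,
        -8.66826886e-01],
       [ 1.00959869e-02, -1.53228402e-01, -9.88139225e-01,
         1.75330292e+03],
       [ 0.00000000e+00,  0.00000000e+00,  0.00000000e+00,
         1.00000000e+00]])}
```

View pics/scene0.png

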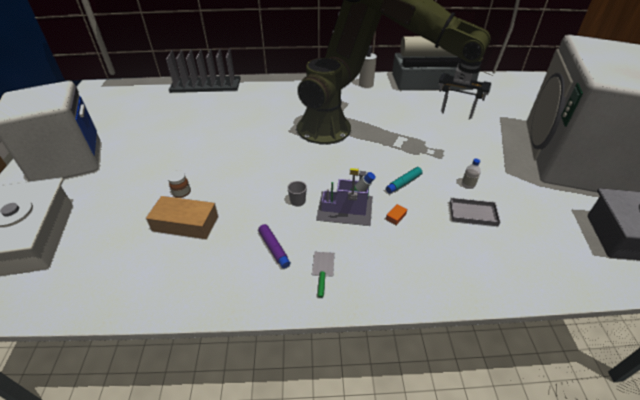

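View pics/top0.png

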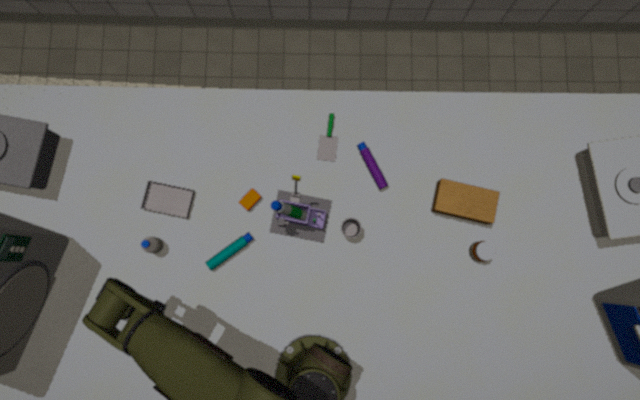

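```bash
cat > h.py <<'E'
from cell import *
import cv2,numpy as np
def cal(n):
    c=get_calibration(n);return c["intrinsics"],c["k1"],np.linalg.inv(c["pose"]),c["pose"]
def proj(n,P):
    K,k1,W,_=cal(n);P=np.atleast_2d(P).astype(float)
    q=(W[:3,:3]@P.T).T+W[:3,3]
    s=q[:,:2]/q[:,2:];r2=(s**2).sum(1,keepdims=True);s=s*(1+k1*r2)
    return s*[K[0,0],K[1,1]]+K[:2,2]
def ray(n,uv):
    K,k1,_,T=cal(n)
    d=(np.array(uv,float)-K[:2,2])/[K[0,0],K[1,1]];s=d.copy()
    for _ in range(20): s=d/(1+k1*(s@s))
    v=T[:3,:3]@np.array([s[0],s[1],1]);return T[:3,3],v/np.linalg.norm(v)
def onz(n,uv,z):
    o,v=ray(n,uv);return o+v*(z-o[2])/v[2]
def crop(n,im,box,f,name):
    u0,v0,u1,v1=box
    c=cv2.resize(im[v0:v1,u0:u1],None,fx=f,fy=f,interpolation=cv2.INTER_CUBIC)
    cv2.imwrite(name,c[:,:,::-1] if False else c)
E
python3 - <<'E'
from h import *
crop("s",cv2.imread("pics/scene0.png"),(300,155,390,230),8,"pics/s0c.png")
crop("s",cv2.imread("pics/top0.png"),(255,165,345,250),7,"pics/t0c.png")
E
```

```text
(no output)
```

View pics/s0c.png

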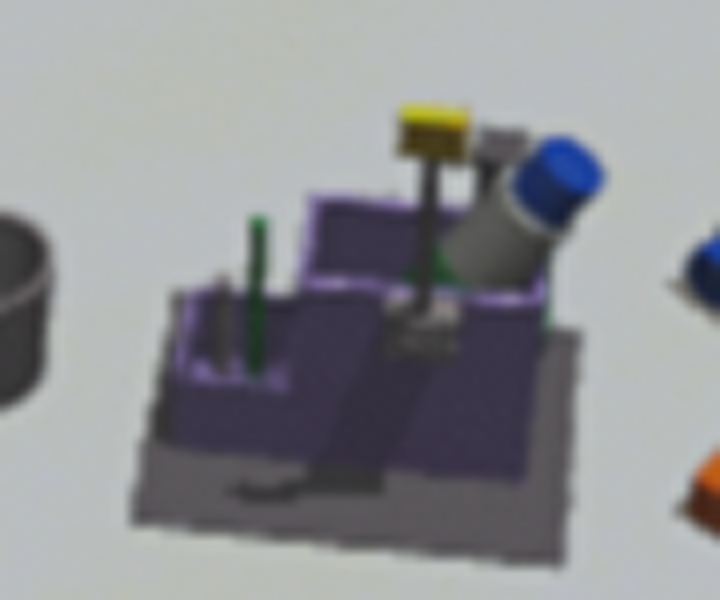

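View pics/t0c.png

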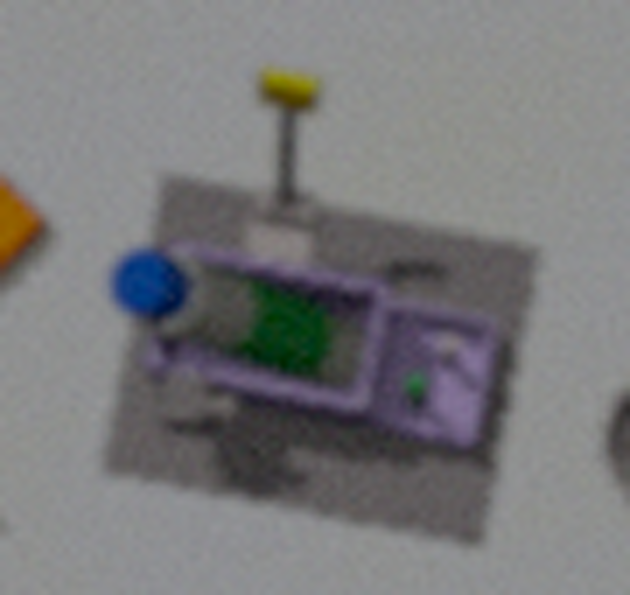

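```bash
cat > fit.py <<'E'
from h import *
from scipy.optimize import least_squares
t=lambda u,v:(255+(u+.5)/7-.5,165+(v+.5)/7-.5)
s=lambda u,v:(300+(u+.5)/8-.5,155+(v+.5)/8-.5)
obs=[("top",(-30,40,111),t(148,370)),("top",(30,-65,111),t(388,283)),("top",(-30,-65,111),t(367,414)),("top",(30,40,111),t(170,242)),
("scene",(30,-65,111),s(308,192)),("scene",(-30,-65,111),s(298,287)),("scene",(-30,40,111),s(545,303))]
def toW(p,P):
    P=np.atleast_2d(P);c,q=np.cos(p[2]),np.sin(p[2])
    return np.c_[p[0]+c*P[:,0]-q*P[:,1],p[1]+q*P[:,0]+c*P[:,1],P[:,2]]
def res(p,full=False):
    return np.concatenate([(proj(n,toW(p,[P]))[0]-uv) for n,P,uv in obs])
if __name__=="__main__":
    r=least_squares(res,[470,0,-.1],x_scale=[10,10,.1]);print(r.x,r.fun.reshape(-1,2).round(2))
    p=r.x;np.save("p.npy",p)
    a=np.linspace(0,2*np.pi,40)
    for n,f,box in(("top",7,(255,165,345,250)),("scene",8,(300,155,390,230))):
        im=cv2.imread(f"pics/{n}0.png");im=cv2.resize(im[box[1]:box[3],box[0]:box[2]],None,fx=f,fy=f,interpolation=cv2.INTER_CUBIC)
        def ln(P,col,closed=True):
            q=((proj(n,toW(p,P))-box[:2]+.5)*f-.5).astype(int);cv2.polylines(im,[q],closed,col,1)
        ln([(30,40,111),(30,-65,111),(-30,-65,111),(-30,40,111)],(0,255,255))
        ln([(25,35,111),(25,-60,111),(-25,-60,111),(-25,35,111)],(0,255,255))
        ln([(-30,27,136),(-54,27,136),(-54,5,136),(-30,5,136)],(0,0,255))
        ln([(55,-10,120),(55-128*np.cos(1.57),-10,120+128)],(255,255,0),False)
        ln([(55,-10,120),(55-128*np.cos(1.75),-10,120+128*np.sin(1.75))],(255,0,255),False)
        # canister leaning
        for ang,yf in((.5236,-41),):
            A=np.array([0,np.sin(ang),np.cos(ang)]);B=np.array([0,np.cos(ang),-np.sin(ang)])
            # foot: lowest point touches floor z=6; +y rim contact on (35,111)
            b=np.array([0,0,0.]);
            # axis line distance 19 from rim pt: choose base z=6+19 sin
            bz=6+19*np.sin(ang)
            # perpendicular signed: (rim-b).B=19
            by=35-(19+ (111-bz)*np.sin(ang))/np.cos(ang)
            b=np.array([0,by,bz]);print("base",b,"low pt y",by-19*np.cos(ang),"mid",b+A*87.5,"top",b+A*175)
            for L,R in((0,19),(150,19),(150,16),(175,16)):
                ln([b+A*L+R*(np.cos(q)*np.array([1,0,0])+np.sin(q)*B) for q in a],(0,255,0))
        cv2.imwrite(f"pics/{n}_fit.png",im)
E
python3 fit.py
```

```text
[ 5.30007870e+02  8.55239107e+01 -2.35824381e-01] [[ -0.33  -2.91]
 [  1.47  -0.47]
 [ -0.11  -1.28]
 [  1.28  -2.46]
 [ -1.87  10.81]
 [  2.22 -12.58]
 [  1.73 -10.78]]
base [  0.         -42.07642072  15.50002015] low pt y -58.53089176142173 mid [ 0.          1.67367206 91.27718941] top [  0.          45.42376484 167.05435867]
base [  0.         -42.07642072  15.50002015] low pt y -58.53089176142173 mid [ 0.          1.67367206 91.27718941] top [  0.          45.42376484 167.05435867]
```

```bash
sed -i 's/("scene",(30,-65,111),s(308,192)),("scene",(-30,-65,111),s(298,287)),("scene",(-30,40,111)/("scene",(-30,-65,111),s(308,192)),("scene",(30,-65,111),s(298,287)),("scene",(30,40,111)/' fit.py; python3 fit.py
```

```text
[ 5.24646444e+02  8.65451844e+01 -1.64207720e-01] [[-0.23 -0.25]
 [ 0.79 -0.36]
 [ 0.51 -0.89]
 [ 0.08 -0.11]
 [ 0.36 -0.92]
 [ 0.03 -1.16]
 [ 0.71 -0.64]]
base [  0.         -42.07642072  15.50002015] low pt y -58.53089176142173 mid [ 0.          1.67367206 91.27718941] top [  0.          45.42376484 167.05435867]
base [  0.         -42.07642072  15.50002015] low pt y -58.53089176142173 mid [ 0.          1.67367206 91.27718941] top [  0.          45.42376484 167.05435867]
```

```bash
python3 -c "
import cv2,numpy as np
a=cv2.imread('pics/top_fit.png');b=cv2.imread('pics/scene_fit.png')
cv2.imwrite('pics/f1.png',a);cv2.imwrite('pics/f2.png',b)"
```

```text
(no output)
```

View pics/top_fit.png

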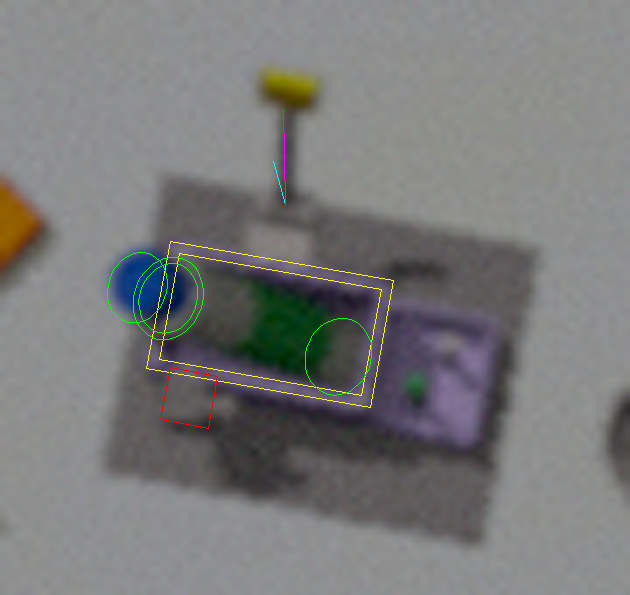

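View pics/scene_fit.png

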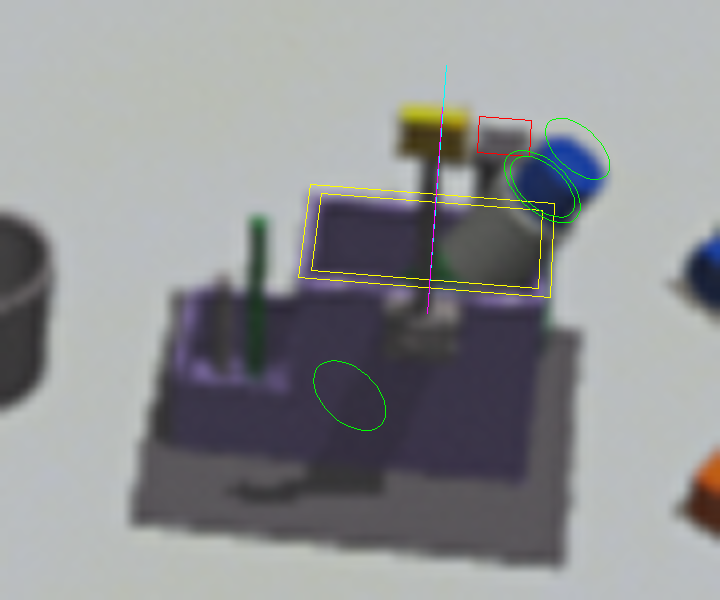

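```bash
cat > fit2.py <<'E'
from fit import *
tt=[((-30,40,111),t(148,370)),((30,-65,111),t(388,283)),((-30,-65,111),t(367,414)),((30,40,111),t(170,242))]
ss=[((-30,-65,111),s(308,192)),((30,-65,111),s(298,287)),((30,40,111),s(545,303))]
def res(v):
    p=v[:3];th=v[3];tilt=v[4];cx=v[5];o={"top":v[6:8],"scene":v[8:10]};x0,x1,y0,y1=v[10:14]
    L=[("top",P,uv) for P,uv in tt]+[("scene",P,uv) for P,uv in ss]
    pl=4
    L+=[("top",(x1,y1,pl),t(165,175)),("top",(x1,y0,pl),t(540,243)),("top",(x0,y0,pl),t(480,545)),("top",(x0,y1,pl),t(105,472))]
    L+=[("scene",(x1,y0,pl),s(132,525)),("scene",(x1,y1,pl),s(564,566)),("scene",(x0,y1,pl),s(581,330))]
    r,n=(128,0)
    tb=(55-128*np.cos(th),-10,120+128*np.sin(th))
    L+=[("top",tb,t(290,87)),("scene",tb,s(433,132))]
    L+=[("top",(-42,16,136),t(203,393)),("scene",(-42,16,132),s(503,148))]
    A=np.array([0,np.sin(tilt),np.cos(tilt)]);bz=6+19*np.sin(tilt)
    by=35-(19+(111-bz)*np.sin(tilt))/np.cos(tilt)
    cap=np.array([cx,by,bz])+A*165
    L+=[("top",cap,t(150,285)),("scene",cap,s(556,185))]
    e=np.concatenate([proj(n,toW(p,[P]))[0]+o[n]-uv for n,P,uv in L])
    return np.concatenate([e/.5,v[6:10]/.7,[(cx)/5]])
v0=np.r_[524,86,-.17,2,.55,0,0,0,0,0,-80,80,-125,50]
r=least_squares(res,v0,x_scale=np.r_[10,10,.1,.1,.1,5,1,1,1,1,10,10,10,10],loss="soft_l1")
print(r.x.round(3));print((r.fun[:-5]*.5).reshape(-1,2).round(2).tolist())
p=r.x[:3];np.save("p.npy",p)
J=r.jac;print(np.sqrt(np.diag(np.linalg.inv(J.T@J)))[:6])
E
python3 fit2.py
```

```text
Traceback (most recent call last):
  File "fit2.py", line 21, in <module>
    r=least_squares(res,v0,x_scale=np.r_[10,10,.1,.1,.1,5,1,1,1,1,10,10,10,10],loss="soft_l1")
  File "fit2.py", line 18, in res
    e=np.concatenate([proj(n,toW(p,[P]))[0]+o[n]-uv for n,P,uv in L])
                      ~~~~^^^^^^^^^^^^^^
  File "h.py", line 6, in proj
    K,k1,W,_=cal(n);P=np.atleast_2d(P).astype(float)
             ~~~^^^
  File "h.py", line 4, in cal
    c=get_calibration(n);return c["intrinsics"],c["k1"],np.linalg.inv(c["pose"]),c["pose"]
ValueError: time passes only in moves, steps and waits
```

```bash
python3 - <<'E'
import re
s=open('h.py').read()
s=s.replace("def cal(n):","import functools\n@functools.lru_cache\ndef cal(n):")
open('h.py','w').write(s)
E
python3 fit2.py; python3 -c "
from cell import *;print(read_state()['clock'])"
```

```text
[ 5.25241e+02  8.57700e+01 -1.78000e-01  1.83100e+00  5.89000e-01
  3.30000e+00 -3.38000e-01  3.27000e-01 -2.27000e-01  6.91000e-01
 -7.46390e+01  7.59080e+01 -1.28009e+02  5.95590e+01]
[[-0.42, -0.29], [0.77, 0.07], [0.24, -0.5], [0.14, -0.1], [0.06, -0.27], [-0.51, -0.53], [0.14, 0.28], [0.13, -0.28], [-0.29, 0.07], [0.22, -0.17], [-0.07, -0.01], [-0.05, -0.15], [0.26, -0.06], [-0.22, -0.41], [0.05, 0.39], [0.14, 0.45], [-2.23, 0.74], [-0.18, 0.33], [0.14, 0.12], [0.44, 0.02]]
[2.49441828 1.87505443 0.00535698 0.01525684 0.03283399 1.69749204]
0.1
```

```bash
cat > w.py <<'E'
import numpy as np,sys
X,Y,q=525.2,85.8,-.178
def W(x,y,z):return np.array([X+np.cos(q)*x-np.sin(q)*y,Y+np.sin(q)*x+np.cos(q)*y,z])
def C(p):
    d=np.array(p[:2])-[X,Y];return np.array([np.cos(q)*d[0]+np.sin(q)*d[1],-np.sin(q)*d[0]+np.cos(q)*d[1],p[2]])
if __name__=="__main__":
    from cell import read_state
    s=read_state();print("C",C(s['eef_pos']).round(1),"W",s['eef_pos'].round(1),s['eef_rot'].round(3),s['wrist_force'].round(1),s['finger_gap'].round(1),s['clock'])
    for a in sys.argv[1:]:
        t=W(*map(float,a.split(',')));print(a,t.round(1),(t-s['eef_pos']).round(1))
E
python3 w.py 3,110,150 3,110,205
```

```text
Traceback (most recent call last):
  File "w.py", line 8, in <module>
    s=read_state();print("C",C(s['eef_pos']).round(1),"W",s['eef_pos'].round(1),s['eef_rot'].round(3),s['wrist_force'].round(1),s['finger_gap'].round(1),s['clock'])
                                                                                                                                ^^^^^^^^^^^^^^^^^^^^^
AttributeError: 'float' object has no attribute 'round'
```

```bash
sed -i "s/s\['finger_gap'\].round(1)/round(s['finger_gap'],1)/" w.py; python3 w.py 3,110,150 3,110,205
```

```text
C [-348.3  350.5  205. ] W [244.4 492.4 205. ] [-3.141 -0.     2.681] [ 0.7  0.7 -0.2] 93.9 0.1
3,110,150 [547.6 193.5 150. ] [ 303.2 -298.9  -55. ]
3,110,205 [547.6 193.5 205. ] [ 303.2 -298.9    0. ]
```

carry_out --series '[{"delta_pos": [40, -40, 0], "turn": [0, 0, 0.04], "hand": 0}, {"delta_pos": [85, -80, 0], "turn": [0, 0, 0.08], "hand": 0}, {"delta_pos": [125, -120, 0], "turn": [0, 0, 0.12], "hand": 0}, {"delta_pos": [165, -160, 0], "turn": [0, 0, 0.16], "hand": 0}, {"delta_pos": [205, -200, 0], "turn": [0, 0, 0.2], "hand": 0}, {"delta_pos": [250, -245, 0], "turn": [0, 0, 0.24], "hand": 0}, {"delta_pos": [303, -299, -10], "turn": [0, 0, 0.283], "hand": 0}, {"delta_pos": [303, -299, -55], "turn": [0, 0, 0.283], "hand": 0}]'

```text
clock: 1.1
eef_pos: [550.6, 191.2, 151.5]
eef_rot: [3.14, 0.004, 2.961]
wrist_force: [1.3, 0.5, -0.2]
finger_gap: 17.5
```

Settle, shut the fingers, then look.

carry_out --series '[{"delta_pos": [0, 0, -35], "turn": [0, 0, 0], "hand": 0}, {"delta_pos": [0, 0, -35], "turn": [0, 0, 0], "hand": 0}, {"delta_pos": [0, 0, -35], "turn": [0, 0, 0], "hand": 0}]'

```text
clock: 1.48
eef_pos: [548.1, 194.0, 117.0]
eef_rot: [3.141, 0.002, 2.964]
wrist_force: [0.7, 0.2, 0.3]
finger_gap: 0.2
```

```bash
cat > look.py <<'E'
import sys
from h import *
k=sys.argv[1]
for n,f,box in(("top",6,(255,150,345,250)),("scene",6,(290,120,400,220))):
    im=camera(n)[:,:,::-1].copy();cv2.imwrite(f"pics/{n}{k}.png",im)
    c=cv2.resize(im[box[1]:box[3],box[0]:box[2]],None,fx=f,fy=f,interpolation=cv2.INTER_CUBIC)
    cv2.imwrite(f"pics/{n}{k}c.png",cv2.convertScaleAbs(c,alpha=1.4))
E
python3 look.py 1; python3 w.py 3,110,115 3,60,115 3,0,115 3,-8,115
```

```text
C [  3.4 110.7 117.3] W [548.2 194.1 117.3] [3.140e+00 2.000e-03 2.964e+00] [-0.1 -0.1  0.5] 0.5 1.575
3,110,115 [547.6 193.5 115. ] [-0.6 -0.6 -2.3]
3,60,115 [538.8 144.3 115. ] [ -9.4 -49.8  -2.3]
3,0,115 [528.2  85.3 115. ] [ -20.  -108.8   -2.3]
3,-8,115 [526.7  77.4 115. ] [ -21.4 -116.7   -2.3]
```

View pics/top1c.png

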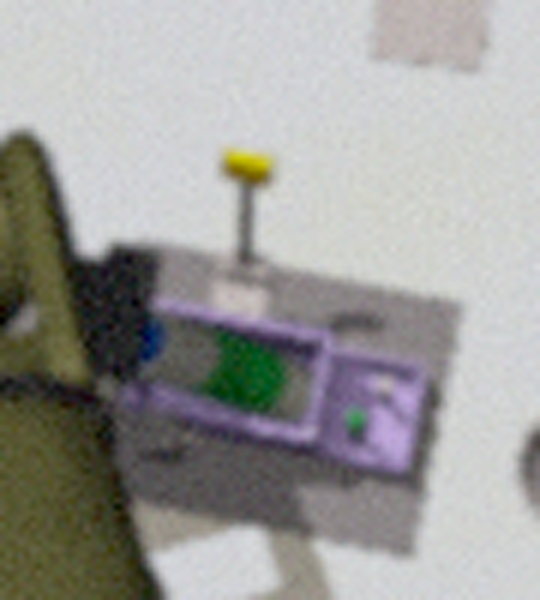

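View pics/scene1c.png

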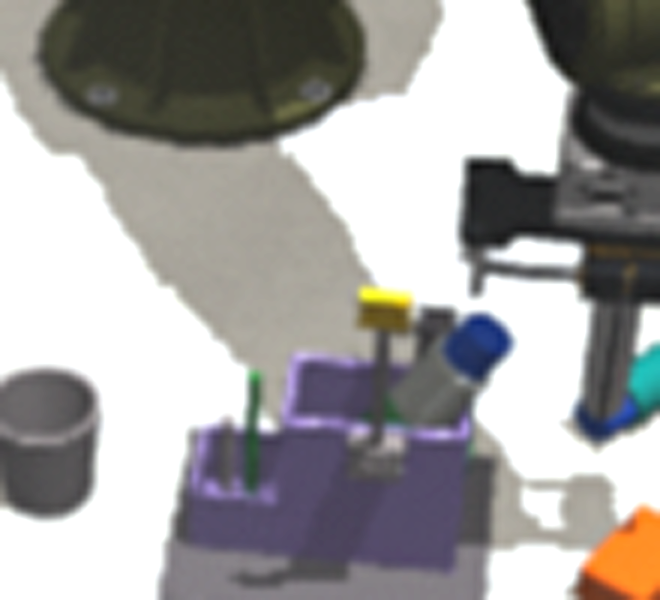

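carry_out --series '[{"delta_pos": [-3.5, -19.7, 0], "turn": [0, 0, 0], "hand": 0}, {"delta_pos": [-5.3, -29.5, 0], "turn": [0, 0, 0], "hand": 0}, {"delta_pos": [-7.1, -39.4, 0], "turn": [0, 0, 0], "hand": 0}, {"delta_pos": [-8.9, -49.2, 0], "turn": [0, 0, 0], "hand": 0}, {"delta_pos": [-10.6, -59, 0], "turn": [0, 0, 0], "hand": 0}, {"delta_pos": [-12.4, -69, 0], "turn": [0, 0, 0], "hand": 0}, {"delta_pos": [-13.3, -73.8, 0], "turn": [0, 0, 0], "hand": 0}, {"delta_pos": [-13.3, -73.8, 0], "turn": [0, 0, 0], "hand": 0}]'

```text
clock: 2.58
eef_pos: [534.2, 119.5, 115.4]
eef_rot: [-3.142, -0.0, 2.963]
wrist_force: [0.3, 0.1, 0.9]
finger_gap: 0.3
```

```bash
python3 look.py 2; python3 w.py 3,0,115
```

```text
C [  2.9  35.2 115.4] W [534.3 120.  115.4] [-3.142 -0.     2.964] [ 0.7 -0.6  0.4] 0.4 2.675
3,0,115 [528.2  85.3 115. ] [ -6.1 -34.7  -0.4]
```

View pics/scene2c.png

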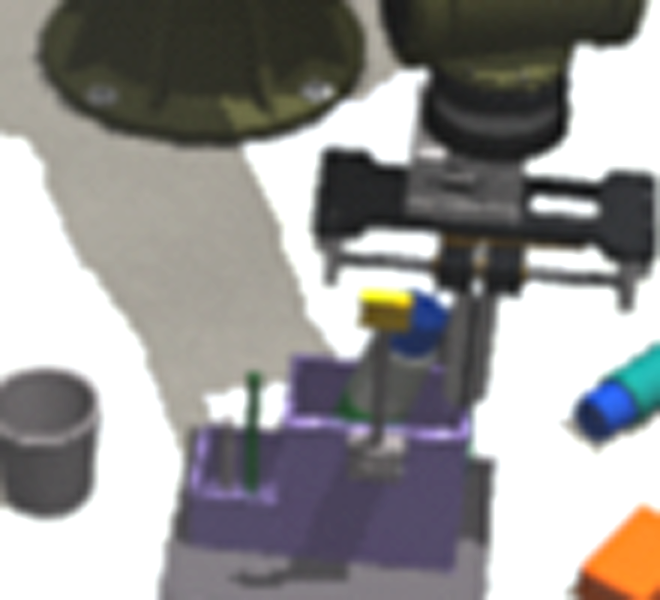

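carry_out --series '[{"delta_pos": [-1.1, -5.9, 0], "turn": [0, 0, 0], "hand": 0}, {"delta_pos": [-2.1, -11.8, 0], "turn": [0, 0, 0], "hand": 0}, {"delta_pos": [-3.2, -17.7, 0], "turn": [0, 0, 0], "hand": 0}, {"delta_pos": [-4.3, -23.6, 0], "turn": [0, 0, 0], "hand": 0}, {"delta_pos": [-5.3, -29.5, 0], "turn": [0, 0, 0], "hand": 0}, {"delta_pos": [-6, -33, 0], "turn": [0, 0, 0], "hand": 0}, {"delta_pos": [-6, -33, 0], "turn": [0, 0, 0], "hand": 0}]'

```text
clock: 3.55
eef_pos: [528.2, 86.6, 115.5]
eef_rot: [3.142, -0.0, 2.963]
wrist_force: [-0.4, 0.2, 0.4]
finger_gap: 0.2
```

```bash
python3 look.py 3; python3 w.py 3,0,115
```

```text
C [  2.9   1.6 115.5] W [528.3  86.9 115.5] [3.142 0.    2.964] [-0.3 -0.7  0.5] 0.1 3.65
3,0,115 [528.2  85.3 115. ] [-0.1 -1.6 -0.5]
```

View pics/scene3c.png

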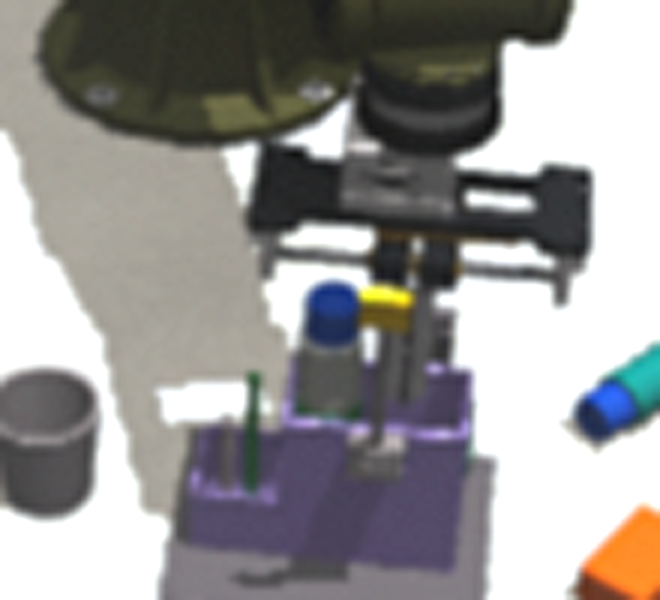

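carry_out --series '[{"delta_pos": [0, 0, -10], "turn": [0, 0, 0], "hand": 0}, {"delta_pos": [0, 0, -16], "turn": [0, 0, 0], "hand": 0}, {"delta_pos": [-0.5, -3, -16], "turn": [0, 0, 0], "hand": 0}, {"delta_pos": [-1, -6, -16], "turn": [0, 0, 0], "hand": 0}, {"delta_pos": [-1.4, -8, -16], "turn": [0, 0, 0], "hand": 0}, {"delta_pos": [-1.6, -9, -16], "turn": [0, 0, 0], "hand": 0}, {"delta_pos": [-1.6, -9, -16], "turn": [0, 0, 0], "hand": 0}]'

```text
clock: 4.53
eef_pos: [526.7, 77.7, 99.5]
eef_rot: [3.142, 0.0, 2.964]
wrist_force: [1.1, -0.2, 0.2]
finger_gap: 0.4
```

```bash
python3 look.py 4; python3 w.py 3,-10,100
```

```text
C [ 2.9 -7.5 99.5] W [526.7  77.9  99.5] [3.142 0.    2.964] [ 0.3 -0.7 -0.8] 0.7 4.625
3,-10,100 [526.4  75.4 100. ] [-0.3 -2.4  0.5]
```

View pics/scene4c.png

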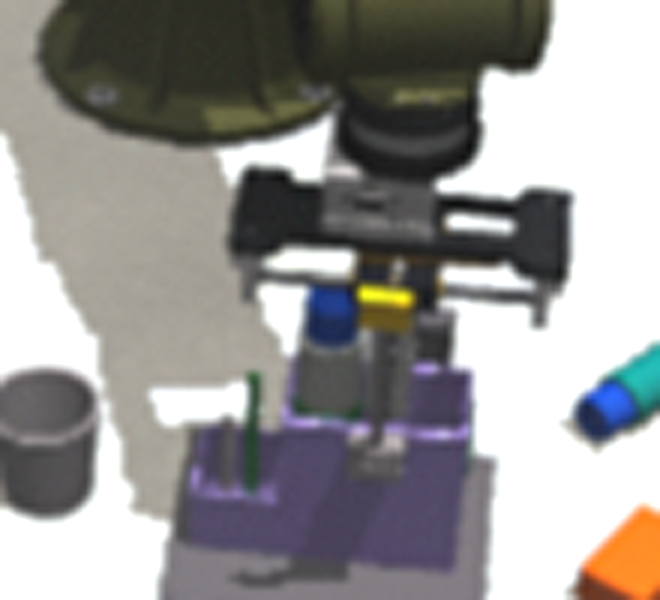

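Not yet touching; nudge further in small steps.

carry_out --series '[{"delta_pos": [-0.3, -1.5, 0], "turn": [0, 0, 0], "hand": 0}, {"delta_pos": [-0.5, -3, 0], "turn": [0, 0, 0], "hand": 0}, {"delta_pos": [-0.5, -3, 0], "turn": [0, 0, 0], "hand": 0}]'

```text
clock: 5.0
eef_pos: [526.5, 75.4, 99.8]
eef_rot: [3.14, 0.001, 2.964]
wrist_force: [0.0, 4.6, 1.9]
finger_gap: 0.3
```

carry_out --series '[{"delta_pos": [-0.2, -1.2, 0], "turn": [0, 0, 0], "hand": 0}, {"delta_pos": [-0.4, -2, 0], "turn": [0, 0, 0], "hand": 0}, {"delta_pos": [-0.4, -2, 0], "turn": [0, 0, 0], "hand": 0}]'

```text
clock: 5.38
eef_pos: [526.6, 75.0, 100.3]
eef_rot: [3.137, 0.002, 2.964]
wrist_force: [4.4, 17.3, 2.9]
finger_gap: 0.3
```

```bash
python3 look.py 5; python3 w.py
```

```text
C [  3.3 -10.4 100.3] W [526.6  75.  100.3] [3.137e+00 2.000e-03 2.964e+00] [ 3.4 17.   4.1] 0.3 5.475
```

View pics/scene5c.png

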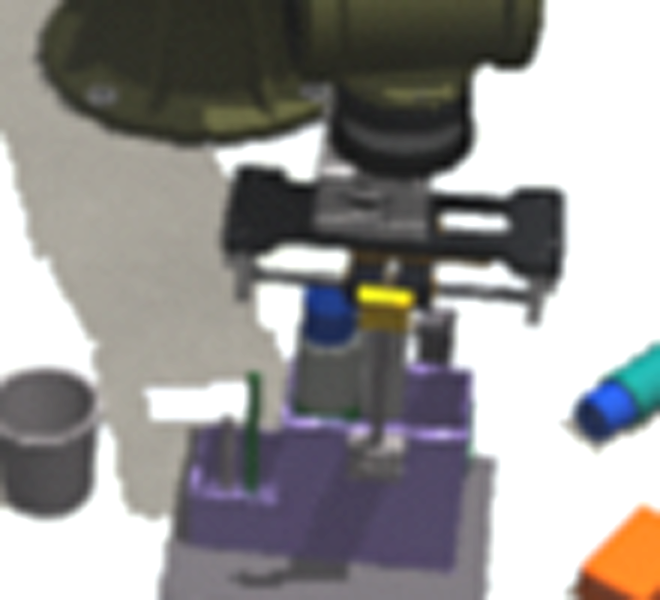

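carry_out --series '[{"delta_pos": [1.5, 8, 0], "turn": [0, 0, 0], "hand": 0}, {"delta_pos": [2.3, 13, 0], "turn": [0, 0, 0], "hand": 0}, {"delta_pos": [2.3, 13, 15], "turn": [0, 0, 0], "hand": 0}, {"delta_pos": [2.3, 13, 60], "turn": [0, 0, 0], "hand": 0}, {"delta_pos": [2.3, 13, 110], "turn": [0, 0, 0], "hand": 0}, {"delta_pos": [2.3, 13, 160], "turn": [0, 0, 0], "hand": 0}, {"delta_pos": [2.3, 13, 188], "turn": [0, 0, 0], "hand": 0}, {"delta_pos": [2.3, 13, 188], "turn": [0, 0, 0], "hand": 0}]'

```text
clock: 6.48
eef_pos: [528.5, 85.6, 290.1]
eef_rot: [3.141, 0.004, 2.964]
wrist_force: [-0.4, 0.2, -0.0]
finger_gap: 0.3
```

```bash
python3 look.py 6; python3 w.py 130,-10,285 130,-10,222
```

```text
C [  2.5   0.3 286.9] W [527.7  85.6 286.9] [-3.141e+00 -1.000e-03  2.964e+00] [-0.1  0.4 -1.1] 0.7 6.575
130,-10,285 [651.4  52.9 285. ] [123.6 -32.7  -1.9]
130,-10,222 [651.4  52.9 222. ] [123.6 -32.7 -64.9]
```

View pics/scene6c.png

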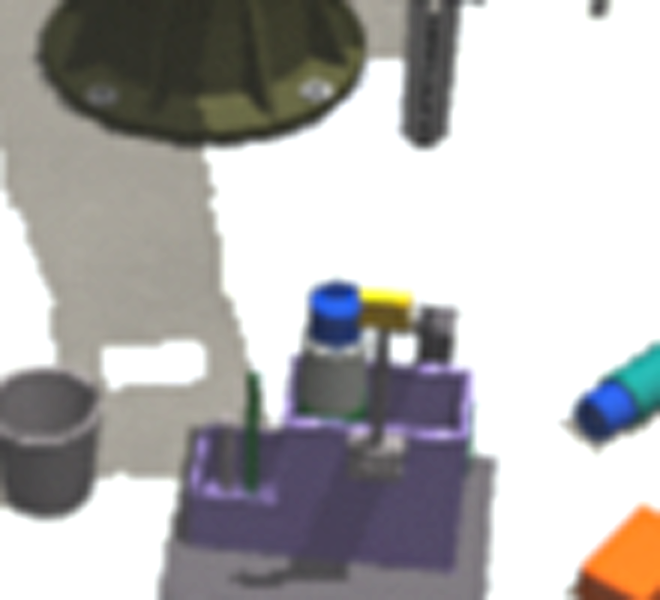

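```bash
python3 - <<'E'
from h import *
from w import W
im=cv2.imread('pics/scene6c.png')
a=np.linspace(0,2*np.pi,40)
def ln(P,col):
    q=((proj("scene",P)+[-.23,.69]-[290,120]+.5)*6-.5).astype(int);cv2.polylines(im,[q],True,col,1)
for x,col in((0,(0,255,0)),(5,(0,0,255))):
  for z,R in((181,16),(156,19)): ln([W(x+R*np.cos(q),-41+R*np.sin(q),z) for q in a],col)
ln([W(x,y,111) for x,y in((25,35),(25,-60),(-25,-60),(-25,35))],(0,255,255))
for th in(1.75,1.83,1.9):
  ln([W(55,-10,120),W(55-128*np.cos(th),-10,120+128*np.sin(th))],(255,0,255))
cv2.imwrite('pics/o6.png',im)
E
```

```text
(no output)
```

View pics/o6.png

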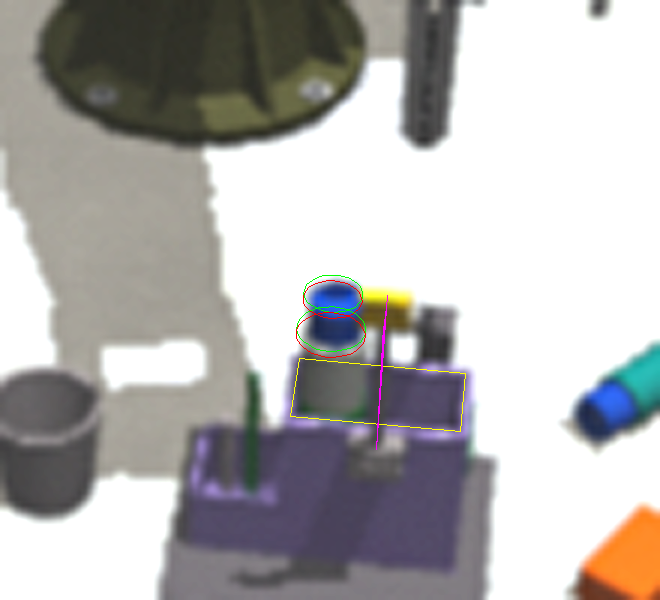

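View pics/top6c.png

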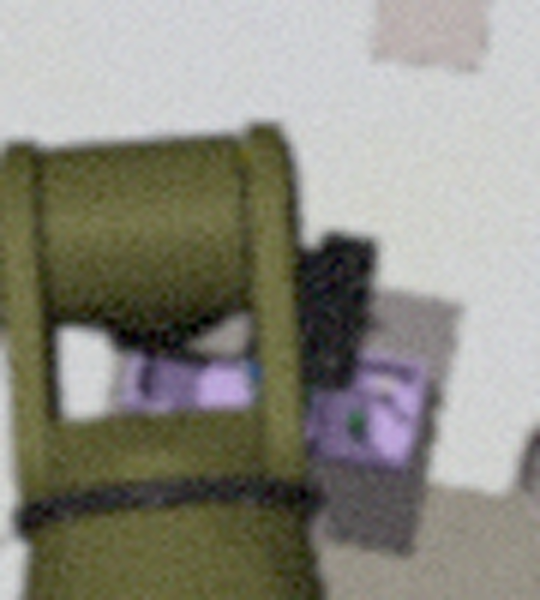

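carry_out --series '[{"delta_pos": [40, -10, 0], "turn": [0, 0, 0], "hand": 0}, {"delta_pos": [80, -21, 0], "turn": [0, 0, 0], "hand": 0}, {"delta_pos": [110, -29, 0], "turn": [0, 0, 0], "hand": 0}, {"delta_pos": [126, -33, 0], "turn": [0, 0, 0], "hand": 0}, {"delta_pos": [126, -33, 0], "turn": [0, 0, 0], "hand": 0}, {"delta_pos": [126, -33, -35], "turn": [0, 0, 0], "hand": 0}, {"delta_pos": [126, -33, -62], "turn": [0, 0, 0], "hand": 0}, {"delta_pos": [126, -33, -62], "turn": [0, 0, 0], "hand": 0}]'

```text
clock: 7.58
eef_pos: [652.6, 53.0, 223.3]
eef_rot: [-3.141, -0.004, 2.964]
wrist_force: [-0.4, 0.7, 0.6]
finger_gap: 0.5
```

```bash
python3 look.py 7; python3 w.py 100,-10,222 60,-10,222
```

```text
C [132.5  -9.5 226.5] W [653.9  53.  226.5] [3.141e+00 1.000e-03 2.964e+00] [ 0.7 -1.1  0.7] 0.3 7.675
100,-10,222 [621.8  58.3 222. ] [-32.    5.2  -4.5]
60,-10,222 [582.5  65.3 222. ] [-71.4  12.3  -4.5]
```

View pics/scene7c.png

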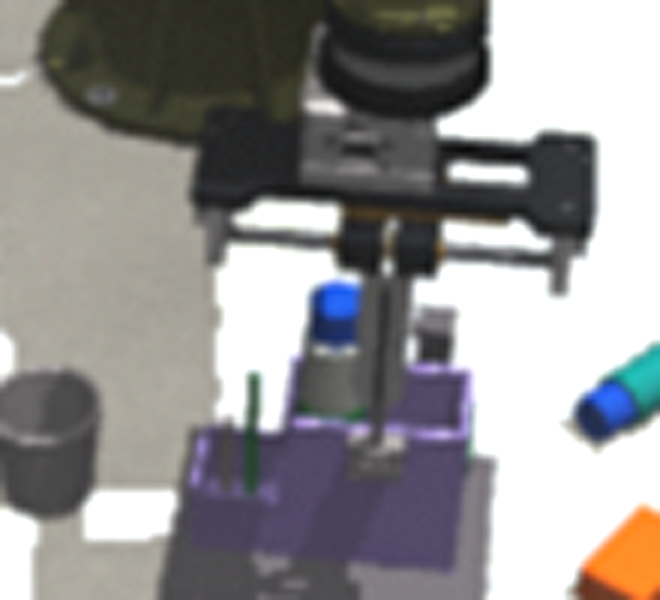

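```bash
python3 - <<'E'
import numpy as np
from w import W
o=W(132.5,-10,226)
c=np.array([653.9,53,224.5])
for th in np.arange(1.85,0.19,-.11):
    r=np.interp(th,[.2,1.85],[130,104])
    x=55-r*np.cos(th)+4*np.sin(th)+8; z=120+r*np.sin(th)+4*np.cos(th)
    print(round(th,2),round(x,1),round(z,1),(W(x,-9.5,z)-c).round(1))
E
```

```text
1.85 95.5 218.9 [-36.4   6.5  -5.6]
1.74 84.7 223.5 [-47.    8.4  -1. ]
1.63 73.4 227.0 [-58.2  10.5   2.5]
1.52 61.5 229.3 [-69.9  12.6   4.8]
1.41 49.2 230.1 [-82.   14.7   5.6]
1.3 36.7 229.6 [-94.2  16.9   5.1]
1.19 24.2 227.7 [-106.6   19.2    3.2]
1.08 11.8 224.3 [-118.8   21.4   -0.2]
0.97 -0.3 219.5 [-130.7   23.5   -5. ]
0.86 -12.0 213.2 [-142.2   25.6  -11.3]
0.75 -23.1 205.6 [-153.1   27.5  -18.9]
0.64 -33.3 196.7 [-163.2   29.4  -27.8]
0.53 -42.7 186.5 [-172.4   31.   -38. ]
0.42 -50.9 175.2 [-180.5   32.5  -49.3]
0.31 -57.9 162.9 [-187.4   33.7  -61.6]
0.2 -63.6 149.7 [-193.    34.7  -74.8]
```

carry_out --series '[{"delta_pos": [-20, 3.5, -5], "turn": [0, 0, 0], "hand": 0}, {"delta_pos": [-36, 6.5, -5], "turn": [0, 0, 0], "hand": 0}, {"delta_pos": [-47, 8.5, -1], "turn": [0, 0, 0], "hand": 0}, {"delta_pos": [-58, 10.5, 2.5], "turn": [0, 0, 0], "hand": 0}, {"delta_pos": [-70, 12.6, 5], "turn": [0, 0, 0], "hand": 0}, {"delta_pos": [-82, 14.7, 5.5], "turn": [0, 0, 0], "hand": 0}, {"delta_pos": [-94, 17, 5], "turn": [0, 0, 0], "hand": 0}, {"delta_pos": [-94, 17, 5], "turn": [0, 0, 0], "hand": 0}]'

```text
clock: 8.68
eef_pos: [559.4, 70.0, 230.6]
eef_rot: [3.142, -0.0, 2.964]
wrist_force: [-0.0, -0.4, 0.7]
finger_gap: 0.4
```

```bash
python3 look.py 8; python3 w.py 36.7,-9.5,229.6
```

```text
C [ 37.2  -9.5 230.5] W [560.1  69.8 230.5] [3.142 0.    2.964] [ 0.5  0.7 -0.4] 0.2 8.775
36.7,-9.5,229.6 [559.6  70.  229.6] [-0.5  0.1 -0.9]
```

View pics/scene8c.png

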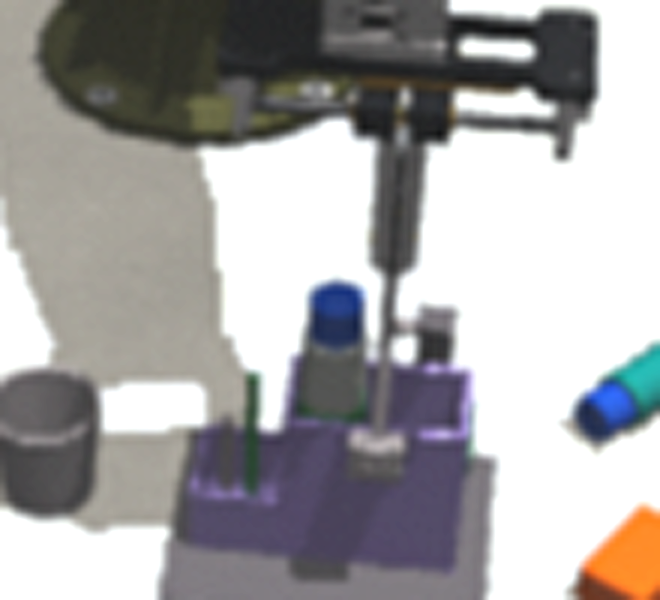

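carry_out --series '[{"delta_pos": [-12.5, 2.2, -2], "turn": [0, 0, 0], "hand": 0}, {"delta_pos": [-25, 4.4, -5], "turn": [0, 0, 0], "hand": 0}, {"delta_pos": [-36.7, 6.5, -10], "turn": [0, 0, 0], "hand": 0}, {"delta_pos": [-48, 8.6, -16], "turn": [0, 0, 0], "hand": 0}, {"delta_pos": [-59, 10.5, -24], "turn": [0, 0, 0], "hand": 0}, {"delta_pos": [-69, 12.4, -33], "turn": [0, 0, 0], "hand": 0}, {"delta_pos": [-78, 14, -43], "turn": [0, 0, 0], "hand": 0}, {"delta_pos": [-78, 14, -43], "turn": [0, 0, 0], "hand": 0}]'

```text
clock: 9.78
eef_pos: [481.6, 83.8, 186.9]
eef_rot: [-3.141, -0.001, 2.964]
wrist_force: [1.3, 0.1, -0.2]
finger_gap: 0.5
```

```bash
python3 look.py 9; python3 w.py -42.7,-9.5,186 -70,-9.5,150
```

```text
C [-41.8  -9.6 187.7] W [482.4  83.8 187.7] [3.142 0.    2.964] [ 1.3 -0.4  0.2] 0.7 9.875
-42.7,-9.5,186 [481.5  84.  186. ] [-0.9  0.2 -1.7]
-70,-9.5,150 [454.6  88.8 150. ] [-27.8   5.1 -37.7]
```

View pics/scene9c.png

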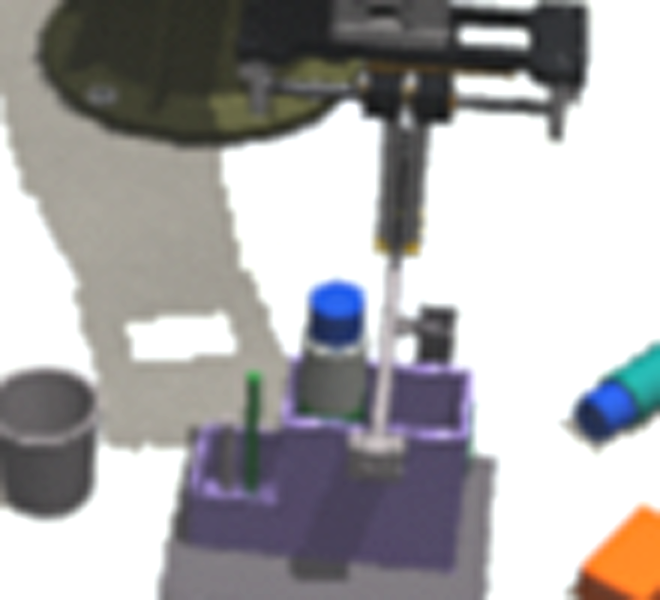

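carry_out --series '[{"delta_pos": [-10, 1.8, -12], "turn": [0, 0, 0], "hand": 0}, {"delta_pos": [-18, 3.2, -24], "turn": [0, 0, 0], "hand": 0}, {"delta_pos": [-25, 4.5, -36], "turn": [0, 0, 0], "hand": 0}, {"delta_pos": [-29, 5.2, -42], "turn": [0, 0, 0], "hand": 0}, {"delta_pos": [-29, 5.2, -42], "turn": [0, 0, 0], "hand": 0}, {"delta_pos": [-29, 5.2, -42], "turn": [0, 0, 0], "hand": 0}]'

```text
clock: 10.62
eef_pos: [453.4, 89.0, 145.8]
eef_rot: [3.141, 0.001, 2.964]
wrist_force: [0.2, -0.4, 0.5]
finger_gap: 0.2
```

```bash
python3 look.py 10; python3 w.py -73,-9.5,140
```

```text
C [-71.3  -9.6 145.8] W [453.4  89.  145.8] [3.141e+00 1.000e-03 2.964e+00] [ 0.4 -0.5 -0.8] 0.6 10.725
-73,-9.5,140 [451.7  89.4 140. ] [-1.7  0.4 -5.8]
```

View pics/scene10c.png

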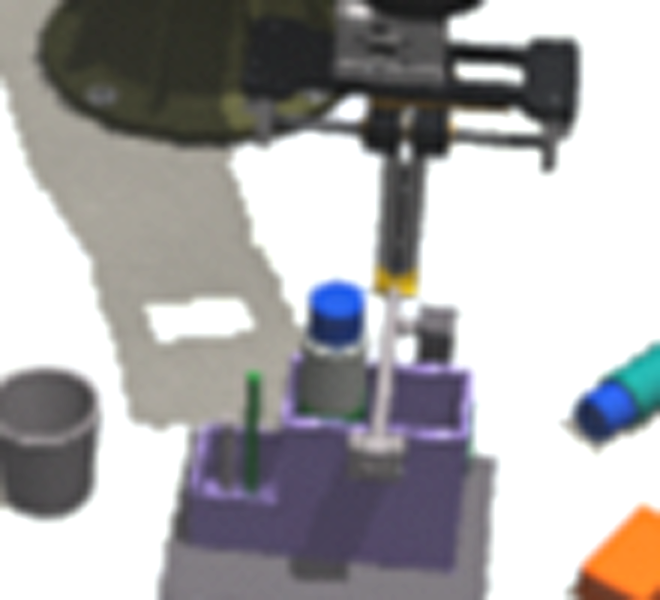

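carry_out --series '[{"delta_pos": [-1, 0.2, -2], "turn": [0, 0, 0], "hand": 0}, {"delta_pos": [-1.5, 0.3, -4], "turn": [0, 0, 0], "hand": 0}, {"delta_pos": [-2, 0.4, -6], "turn": [0, 0, 0], "hand": 0}, {"delta_pos": [-2, 0.4, -8], "turn": [0, 0, 0], "hand": 0}, {"delta_pos": [-2, 0.4, -8], "turn": [0, 0, 0], "hand": 0}]'

```text
clock: 11.35
eef_pos: [451.2, 89.4, 137.5]
eef_rot: [3.142, 0.0, 2.964]
wrist_force: [0.4, -0.4, 0.5]
finger_gap: 0.4
```

carry_out --series '[{"delta_pos": [0, 0, -1.5], "turn": [0, 0, 0], "hand": 0}, {"delta_pos": [0, 0, -3], "turn": [0, 0, 0], "hand": 0}, {"delta_pos": [0, 0, -3], "turn": [0, 0, 0], "hand": 0}]'

```text
clock: 11.72
eef_pos: [450.9, 89.5, 134.1]
eef_rot: [-3.141, -0.001, 2.964]
wrist_force: [0.5, 0.2, 0.1]
finger_gap: 0.5
```

```bash
python3 look.py 11; python3 w.py
```

```text
C [-73.8  -9.6 134.2] W [450.9  89.4 134.2] [-3.142e+00 -1.000e-03  2.964e+00] [-0.  -0.1 -0.3] 0.4 11.825
```

View pics/scene11c.png

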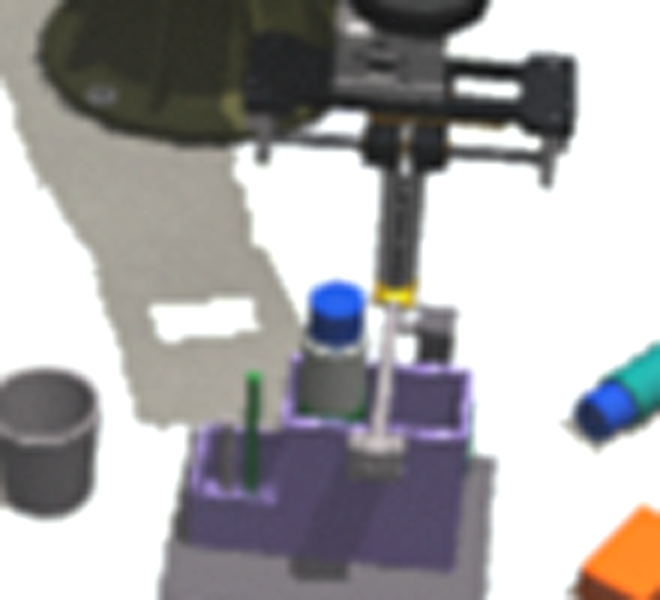

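carry_out --series '[{"delta_pos": [0, 0, -1], "turn": [0, 0, 0], "hand": 0}, {"delta_pos": [0, 0, -2], "turn": [0, 0, 0], "hand": 0}, {"delta_pos": [0, 0, -2], "turn": [0, 0, 0], "hand": 0}]'

```text
clock: 12.2
eef_pos: [451.0, 89.4, 132.3]
eef_rot: [-3.142, -0.0, 2.964]
wrist_force: [-0.5, -0.1, 0.2]
finger_gap: 0.5
```

carry_out --series '[{"delta_pos": [0, 0, -1], "turn": [0, 0, 0], "hand": 0}, {"delta_pos": [0, 0, -2], "turn": [0, 0, 0], "hand": 0}, {"delta_pos": [0, 0, -2], "turn": [0, 0, 0], "hand": 0}]'

```text
clock: 12.58
eef_pos: [451.1, 89.4, 130.3]
eef_rot: [-3.142, -0.0, 2.964]
wrist_force: [0.0, 0.2, 1.1]
finger_gap: 0.2
```

carry_out --series '[{"delta_pos": [0, 0, -1], "turn": [0, 0, 0], "hand": 0}, {"delta_pos": [0, 0, -2], "turn": [0, 0, 0], "hand": 0}, {"delta_pos": [0, 0, -2], "turn": [0, 0, 0], "hand": 0}]'

```text
clock: 12.95
eef_pos: [451.0, 89.4, 128.3]
eef_rot: [-3.142, -0.0, 2.964]
wrist_force: [0.1, 0.6, -0.4]
finger_gap: 0.5
```

```bash
python3 look.py 12; python3 - <<'E'
from h import *
for n in("scene",):
    im=cv2.imread(f"pics/{n}12.png")
    c=cv2.resize(im[155:205,335:385],None,fx=12,fy=12,interpolation=cv2.INTER_CUBIC);cv2.imwrite("pics/z12.png",c)
E
```

```text
(no output)
```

View pics/z12.png

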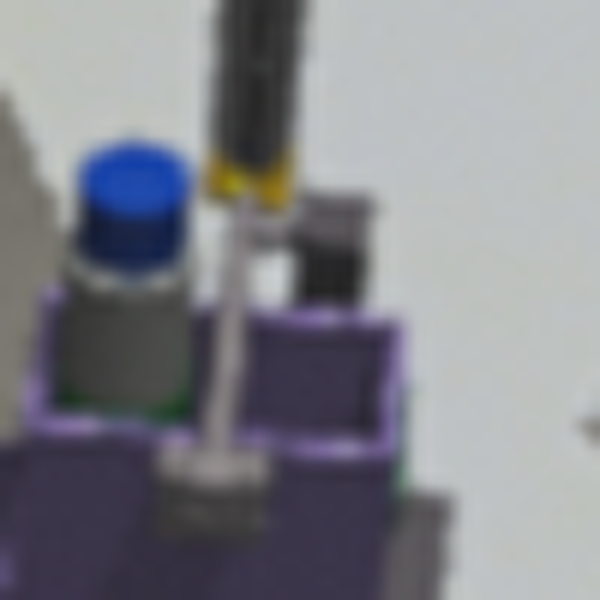

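View pics/top12c.png

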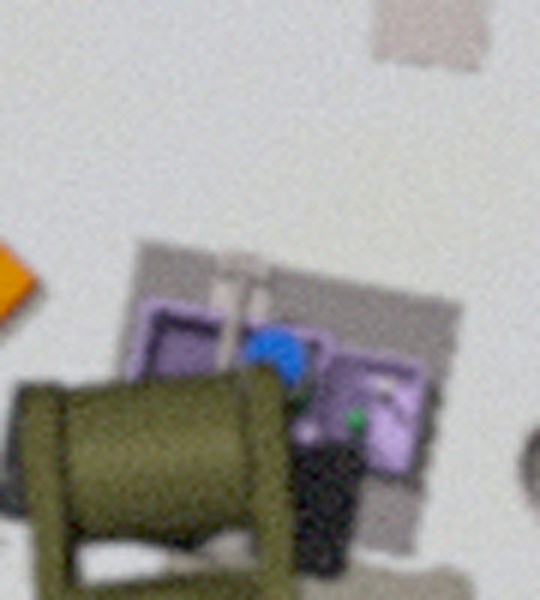

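carry_out --series '[{"delta_pos": [0, 0, -1], "turn": [0, 0, 0], "hand": 0}, {"delta_pos": [0, 0, -2], "turn": [0, 0, 0], "hand": 0}, {"delta_pos": [0, 0, -2], "turn": [0, 0, 0], "hand": 0}]'

```text
clock: 13.42
eef_pos: [451.0, 89.4, 126.4]
eef_rot: [-3.142, -0.0, 2.964]
wrist_force: [0.2, 0.3, -0.2]
finger_gap: 0.6
```

carry_out --series '[{"delta_pos": [0, 0, -1], "turn": [0, 0, 0], "hand": 0}, {"delta_pos": [0, 0, -2], "turn": [0, 0, 0], "hand": 0}, {"delta_pos": [0, 0, -2], "turn": [0, 0, 0], "hand": 0}]'

```text
clock: 13.8
eef_pos: [451.0, 89.4, 124.4]
eef_rot: [-3.142, -0.0, 2.964]
wrist_force: [-0.2, 0.2, 0.6]
finger_gap: 1.0
```

```bash
python3 look.py 13; python3 - <<'E'
from h import *
from w import W
im=cv2.imread(f"pics/scene13.png")
c=cv2.resize(im[155:205,335:385],None,fx=12,fy=12,interpolation=cv2.INTER_CUBIC);cv2.imwrite("pics/z13.png",c)
for th,col in((0,(0,255,0)),(.1,(0,0,255))):
  P=[]
  for r,y in((115,-23),(141,-23),(141,3),(115,3)):
    P.append(W(55-r*np.cos(th)+4*np.sin(th),y,120+r*np.sin(th)+4*np.cos(th)))
  q=((proj("scene",P)+[0.3,.69]-[335,155]+.5)*12-.5).astype(int);cv2.polylines(c,[q],True,col,1)
cv2.imwrite("pics/z13o.png",c)
E
```

```text
(no output)
```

View pics/z13.png

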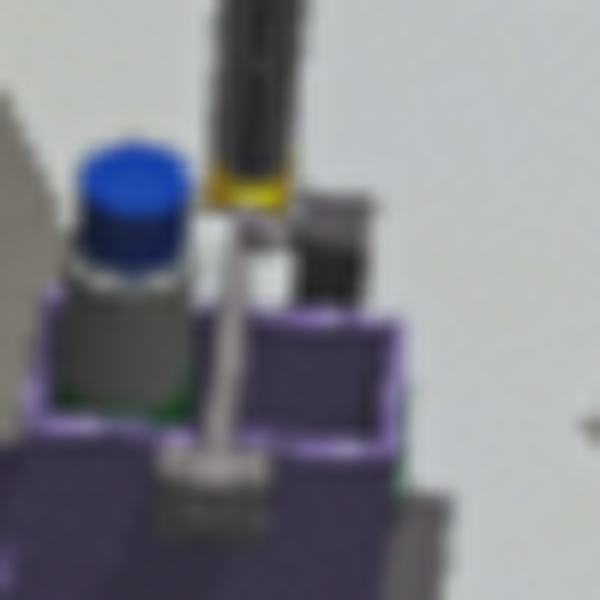

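View pics/z13o.png

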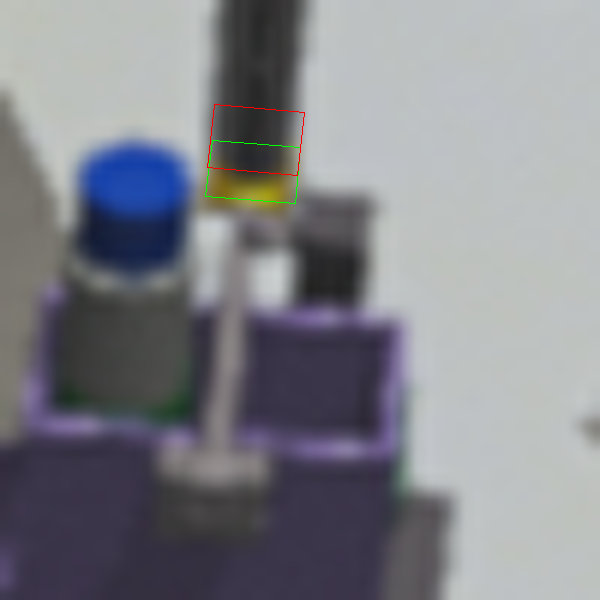

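carry_out --series '[{"delta_pos": [0, 0, -1], "turn": [0, 0, 0], "hand": 0}, {"delta_pos": [0, 0, -2], "turn": [0, 0, 0], "hand": 0}, {"delta_pos": [0, 0, -2], "turn": [0, 0, 0], "hand": 0}]'

```text
clock: 14.28
eef_pos: [451.3, 89.5, 123.5]
eef_rot: [3.141, 0.001, 2.964]
wrist_force: [-5.6, -1.3, 15.0]
finger_gap: 0.2
```

carry_out --series '[{"delta_pos": [0, 0, -1], "turn": [0, 0, 0], "hand": 0}, {"delta_pos": [0, 0, -1], "turn": [0, 0, 0], "hand": 0}]'

```text
clock: 14.52
eef_pos: [451.3, 89.5, 123.2]
eef_rot: [3.141, 0.001, 2.964]
wrist_force: [-10.0, -1.4, 23.8]
finger_gap: 0.2
```

carry_out --series '[{"delta_pos": [0, 0, 0.4], "turn": [0, 0, 0], "hand": 0}, {"delta_pos": [0, 0, 0.4], "turn": [0, 0, 0], "hand": 0}, {"delta_pos": [0, 0, 0.4], "turn": [0, 0, 0], "hand": 0}, {"delta_pos": [0, 0, 0.4], "turn": [0, 0, 0], "hand": 0}, {"delta_pos": [0, 0, 0.4], "turn": [0, 0, 0], "hand": 0}, {"delta_pos": [0, 0, 0.4], "turn": [0, 0, 0], "hand": 0}]'

```text
clock: 15.28
eef_pos: [451.3, 89.5, 123.3]
eef_rot: [3.141, 0.001, 2.964]
wrist_force: [-9.0, -1.6, 20.7]
finger_gap: 0.5
```

carry_out --series '[{"delta_pos": [0, 0, 4], "turn": [0, 0, 0], "hand": 0}, {"delta_pos": [0, 0, 20], "turn": [0, 0, 0], "hand": 0}, {"delta_pos": [0, 0, 60], "turn": [0, 0, 0], "hand": 0}, {"delta_pos": [-30, 10, 110], "turn": [0, 0, 0], "hand": 0}, {"delta_pos": [-60, 60, 130], "turn": [0, 0, 0], "hand": 0}, {"delta_pos": [-60, 110, 130], "turn": [0, 0, 0], "hand": 0}, {"delta_pos": [-60, 160, 130], "turn": [0, 0, 0], "hand": 0}, {"delta_pos": [-60, 210, 130], "turn": [0, 0, 0], "hand": 0}]'

```text
clock: 16.27
eef_pos: [390.8, 301.1, 251.9]
eef_rot: [3.141, 0.0, 2.964]
wrist_force: [0.6, -0.3, -0.3]
finger_gap: 0.8
```

```bash
python3 look.py 14; python3 w.py; python3 - <<'E'
from h import *
from w import W
im=cv2.imread(f"pics/scene14.png")
c=cv2.resize(im[155:205,335:385],None,fx=12,fy=12,interpolation=cv2.INTER_CUBIC)
for th,col in((0,(0,255,0)),(.1,(0,0,255))):
  P=[]
  for r,y in((115,-23),(141,-23),(141,3),(115,3)):
    P.append(W(55-r*np.cos(th)+4*np.sin(th),y,120+r*np.sin(th)+4*np.cos(th)))
  q=((proj("scene",P)+[0.3,.69]-[335,155]+.5)*12-.5).astype(int);cv2.polylines(c,[q],True,col,1)
cv2.imwrite("pics/z14o.png",c)
E
```

```text
C [-171.1  189.5  251.2] W [390.4 302.6 251.2] [-3.141e+00 -1.000e-03  2.967e+00] [ 0.5  0.5 -0.5] 0.4 16.375
```

View pics/z14o.png

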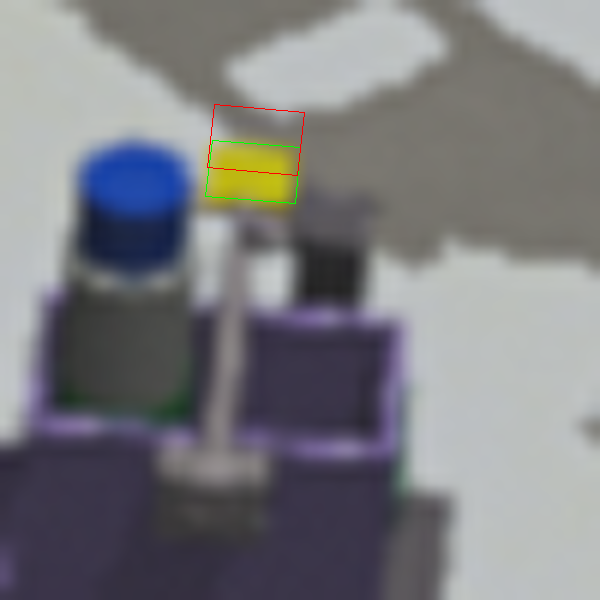

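View pics/top14c.png

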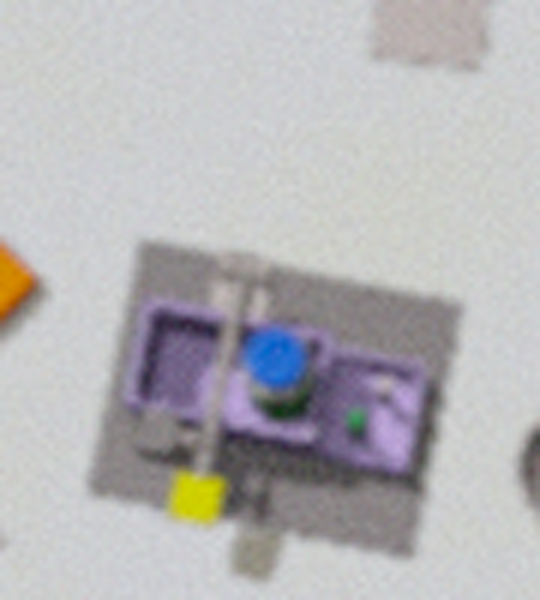

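View pics/scene14.png

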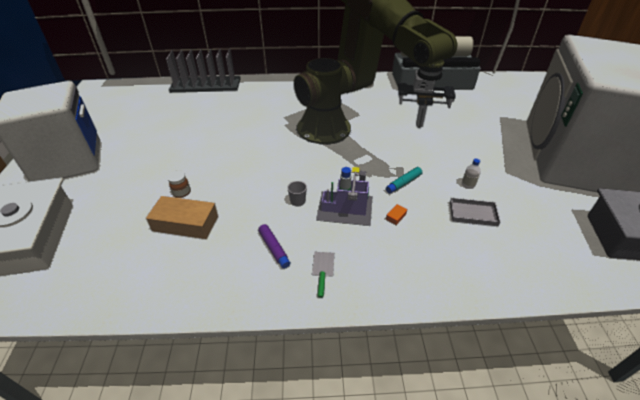

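```bash
python3 - <<'E'
from h import *
from w import W
im=cv2.imread("pics/top14c.png")
def ln(P,col):
    q=((proj("top",P)+[-.34,.33]-[255,150]+.5)*6-.5).astype(int);cv2.polylines(im,[q],True,col,1)
a=np.linspace(0,2*np.pi,40)
for z,R in((181,16),(156,19),(6,19)): ln([W(R*np.cos(q)+3,-41+R*np.sin(q),z) for q in a],(0,0,255))
ln([W(x,y,111) for x,y in((25,35),(25,-60),(-25,-60),(-25,35))],(0,255,255))
ln([W(55-r,y,124) for r,y in((115,-23),(141,-23),(141,3),(115,3))],(255,0,0))
cv2.imwrite("pics/t14o.png",im[200:560,60:480])
E
```

```text
(no output)
```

View pics/t14o.png

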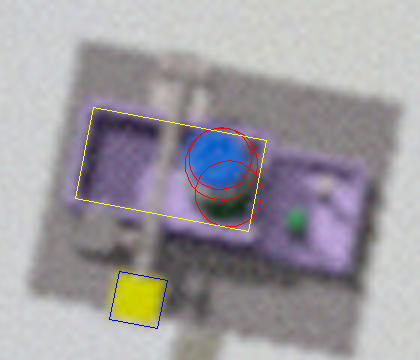

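```bash
python3 -c "
from cell import *;print(sign_off())"
```

```text
the job is handed in; nothing more can be done
None
```

The canister is standing upright on its base against the home end wall, and the keeper bar is shut under the catch. I handed the job in at about 16.4 s of the 56 s allowed.

- **Canister:** I pushed it upright with the shut fingers. I then nudged it from inside the bin until the resistance rose to about 17 N, which showed it was flush with the wall. The last pictures from both cameras match the upright, flush pose to about 1 pixel (roughly 3 mm).
- **Keeper bar:** I swung it over from the far side with the shut fingertips. I then pressed the tab against the hard stop, peaking at 24 N down (26 N in total). I held it at about 21 N down (23 N in total) for about 0.75 s and let go. After release, the tab sits at the shut position in both views, and the gripper is well clear of everything.
- **Snap not observed:** I never read the 8 to 15 N expected as the bar passes the ball; the force stayed near zero until the stop. I only read the force at the end of each call, so the snap probably fell between readings. That the bar is home rests on the stop height (fingertip at 123.3 mm, about 124 mm expected) and the pictures.
- **Other things on the counter:** nothing else looks moved when I compare the first and last scene pictures by eye.

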